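# Heft two sealed specimen jars and stack them, heavier one below

### The arm

A 6-joint arm with a two-finger parallel gripper is mounted at the origin on the work surface; the furniture and walls round the work are solid. World frame = base frame: x ahead of the robot, y to its left, z up, the work surface at z = 0. Lengths are in m, angles in rad, forces in N, time in s.
With the tool pointing down it reaches from about 0.325 to 0.775 m from the base axis. Payload 9.3 kg.
Tool frame: the origin (TCP) lies at the very end of the fingers, on their centre line; the grasp point (between the pads) lies 19 mm behind it; z points along the fingers, y is the line along which they close (so a half turn about z gives the same grasp; the last joint's range is limited). The gripper opens to 85 mm and grips with 20 to 120 N. Pads are 22 mm wide; open, the fingers measure 114 mm over their backs; the gripper's body (76 mm by 85 mm) begins 54 mm behind the grasp point. The pads swing forward as they close: fully open they stand 13 mm farther back than shut.
Start: joints at [0.991, 0.259, 0.021, 1.334, 0, 1.418], TCP at [0.228, 0.501, 0.231] pointing down, gripper open.
Joint ranges: [-3.04, 3.04], [-0.91, 1.82], [-1.04, 1.36], [-1.92, 1.95], [-1.52, 1.45], [-3.14, 3.14]. Speed limits (rad/s): [2.22, 2.22, 2.79, 3.14, 3.14, 3.14].

### API

Orientations are given as a rotation vector (axis times angle).
In Python, from rig import robot gives the robot as it stands.
- The arm moves only by the tool apply_moves, never from a script. Its argument "rows" is a list of rows, each an object of numbers: "dx", "dy", "dz": the shift along the tool's x, y, z in m; "ax", "ay", "az": the turn, a rotation vector about the tool's x, y, z in rad; "grip": the opening, from -1 (shut) to 1 (fully open), so that 0 is half open. A call has 1 to 8 rows; each row shifts and turns the commanded pose from where the row before left it, along the tool's axes as they then stand; what a row does not reach is not made up. A row lasts 1/8 s, in which the tool goes at most 62.5 mm and 10.7 degrees, less where a joint would pass 70% of its speed; a pose out of reach is approached as far as the arm can. A call is refused whole if a number of a shift passes 0.0625 or a number of a turn 0.188, either way. A call with a gripper value outside its range is refused whole. The fingers move at their own pace and stop on an object; "newtons" is the grip in N (left out, the last holds). Time passes only in rows, so rows that do not move let the fingers close. It gives the time, the measured TCP pose, the force, the opening and the grip force at its end, in the units of the state.
- robot.read_state(): the state, without advancing time (a new reading comes with each control period).
- robot.snapshot(name): name is "scene" or "top" or "wrist"; returns a dict with "color" (384x512x3 uint8, red, green, blue), "vertical_fov" (degrees; the focal length in pixels is half the picture's height over the tangent of half this angle, whatever the lens; pixels are square), "cx", "cy" (the principal point, pixels), "R" (3x3) and "t" (3): a world point X has camera coordinates R X + t; the wrist camera has in their place "mount" (4x4, takes a point from camera to tool coordinates, whose origin is the TCP and whose axes are the flange's). Camera axes: x right, y down, z forward; pixel columns grow to the right and rows downward; lengths in m; the calibration is good to about 2 mm. The wrist camera is an equidistant fisheye: a pixel r from the principal point sees the ray r / f radians off the axis. A picture is of the moment at which its call begins: read the wrist's pose just before it. There is no depth.
- robot.job_done(): hands the job in; it is judged then, once.
The state is a dict: "time": time; "joint_pos": joint angles; "joint_vel": joint speeds; "tau": joint torques, N m; "ee_pos": TCP position; "ee_rot": TCP orientation; "force": force on the tool from outside, world axes, zero at the start; "ft_torque": the same for the moment, N m; "finger_gap": finger opening in m; "grasp_force": force on a finger pad.
Only numpy, scipy, OpenCV 4.12 (cv2) and the standard library are available. Lean on these libraries where they do the work, as an engineer would, in place of code of your own. Each camera call takes 0.05 s, during which the arm holds its last target. There are 200 camera calls.

### The job

The two closed, yellow-lidded specimen jars look alike, but one holds a much heavier sample, which you can only tell by lifting them. Put them away in the blue-grey tray as one upright stack with the heavier jar at the bottom, so that it will not topple when carried, the foot of the upper jar seated flat inside the raised rim of the lower jar's lid. Set the jars down rather than dropping them, do not tip them over, and leave the lidless jar where it stands.

Things in the scene. Friction and masses are not known exactly. Their poses are not given: they have to be found in the camera images.
- jar_1: First closed specimen jar with a white sample pot inside, yellow lid, looks exactly like the other. Origin: centre of its underside, z up its axis; round. Foot and body 44 mm across, lid 54 mm across from z = 47 to 61 mm: grip it there from above. Loose, 0.1 to 0.4 kg with hidden contents; one jar weighs at least twice the other, which one varies with the start.
- jar_2: Second closed specimen jar with a white sample pot inside, yellow lid, looks exactly like the other. Origin: centre of its underside, z up its axis; round. Foot and body 44 mm across, lid 54 mm across from z = 47 to 61 mm: grip it there from above. Loose, 0.1 to 0.4 kg with hidden contents; one jar weighs at least twice the other, which one varies with the start.
- lid_1 (a point): First jar's lid: centre of the flat face on top, 58 mm above the jar's origin. A yellow stacking rim stands 3.5 mm above this face: 54 mm outside, 50 mm inside. The 44 mm foot of the like jar drops into it with 2.5 mm play all round and rests on the face (origin 58 mm above the lower jar's); caught on the rim it stays 61 mm or more above.
- lid_2 (a point): Second jar's lid: centre of the flat face on top, 58 mm above the jar's origin. A yellow stacking rim stands 3.5 mm above this face: 54 mm outside, 50 mm inside. The 44 mm foot of the like jar drops into it with 2.5 mm play all round and rests on the face (origin 58 mm above the lower jar's); caught on the rim it stays 61 mm or more above.
- tray: blue-grey moulded tray, 208 x 159 mm at the rim, 46 mm high, fixed to the worktop. Origin: centre of its underside; its x axis runs along the 208 mm side, y along the 159 mm side, z up. Empty; flat inner floor 3 mm above the origin, about 182 mm (x) by 132 mm (y) free between the walls. 
- open_jar: the same kind of jar but clear, empty and without its lid, 46 mm across and 55 mm tall, loose; stands in a row with the two closed jars on the ledge behind the sink, in any of the three places. Not part of the job. Origin: centre of its underside. Two lab taps, up to 0.38 m tall, stand at the left and right of the sink, nearer the robot than tray and jars: pass above or beside them.

How it is judged:
At the end, for the whole second after the job is handed in: One closed jar stands on the tray's floor, its centre within 75 mm (lengthwise) and 50 mm (crosswise) of the tray's; the lighter one is seated on its lid: 54 to 60.2 mm above, axes within 5 mm, pressing with 0.4 to 2.2 N (the heavier would press with more). Both upright within 0.08 rad, at rest (((z of jar_1 in the frame of tray between -0.005 and 0.012 m and x of jar_1 in the frame of tray between -0.075 and 0.075 m and y of jar_1 in the frame of tray between -0.05 and 0.05 m and contact force between jar_1 and tray above 1 N and contact force between jar_1 and jar_2 between 0.4 and 2.2 N and z of jar_2 in the frame of jar_1 between 0.054 and 0.0602 m and horizontal distance between jar_2 and jar_1 below 0.005 m) or (z of jar_2 in the frame of tray between -0.005 and 0.012 m and x of jar_2 in the frame of tray between -0.075 and 0.075 m and y of jar_2 in the frame of tray between -0.05 and 0.05 m and contact force between jar_2 and tray above 1 N and contact force between jar_2 and jar_1 between 0.4 and 2.2 N and z of jar_1 in the frame of jar_2 between 0.054 and 0.0602 m and horizontal distance between jar_1 and jar_2 below 0.005 m)) and angle between each of jar_1, jar_2's own z axis and vertical below 0.08 rad and linear speed of each of jar_1, jar_2 below 0.02 m/s); the robot touches nothing.
It fails at once if a closed jar is tipped over (more than 0.7 rad) (angle between any of jar_1, jar_2's own z axis and vertical above 0.7 rad).
It fails at once if a closed jar is dropped or thrown: it moves faster than 0.5 m/s (a fall of more than about 13 mm) out of the fingers ((linear speed of jar_1 above 0.5 m/s and contact force between the fingers and jar_1 below 0.05 N) or (linear speed of jar_2 above 0.5 m/s and contact force between the fingers and jar_2 below 0.05 N)).
It fails at once if the lidless jar is moved more than 30 mm (distance of open_jar from where it was at the start of the episode above 0.03 m).
It also fails if it takes over 72 s, if anything falls off the work surface, if the arm or the gripper's body presses on something with over 40 N, if the wrist force passes 120 N, or if a joint passes its speed limit or range.

## Working session

There is one attempt and no reset: what is moved stays moved. The work goes in short steps, Python scripts to look and compute and a tool call to move; the robot and the scene stay as the last step left them, time stands still between calls to the robot, and variables do not carry over. Pictures are saved under pics/ and viewed, at most 10 in all, crops included, and the job is handed in when it is done.

Besides the shell and the picture viewer there is one more tool, called after ">>>" as name(argument=value, ...), one argument or row to a line, values as JSON. apply_moves: Moves the arm, as the interface text tells. Its arguments: {"type":"object","properties":{"rows":{"type":"array"},"newtons":{"type":"number"}},"required":["rows"]}

```bash
mkdir -p pics; ls; python3 - <<'E'
from rig import robot
import cv2,numpy as np,pickle
s=robot.read_state();print({k:np.round(v,3) for k,v in s.items()})
d={}
for n in("scene","top","wrist"):
    p=robot.snapshot(n);d[n]=p;cv2.imwrite(f"pics/{n}0.png",p["color"][:,:,::-1])
    print(n,p["vertical_fov"],p["cx"],p["cy"],[np.round(p[k],3).tolist() for k in("R","t","mount") if k in p])
pickle.dump(d,open("d0.pkl","wb"))
im=np.hstack([cv2.resize(d[n]["color"],None,fx=.78,fy=.78) for n in("scene","top")])
cv2.imwrite("pics/c0.png",im[:,:,::-1])
E
```

```text
pics
{'time': np.float64(0.0), 'joint_pos': array([ 0.991,  0.259,  0.021,  1.334, -0.   ,  1.418]), 'joint_vel': array([ 0.001,  0.   , -0.001,  0.   ,  0.001,  0.001]), 'tau': array([-2.0000e-03, -5.5564e+01,  3.4453e+01,  1.4000e-02, -0.0000e+00,
       -0.0000e+00]), 'ee_pos': array([0.228, 0.5  , 0.231]), 'ee_rot': array([-6.65e-01, -3.07e+00,  2.00e-03]), 'force': array([-0.341, -0.267,  0.415]), 'ft_torque': array([ 0.007, -0.001,  0.158]), 'grasp_force': np.float64(0.0), 'finger_gap': np.float64(0.085)}
scene 53.43844497377258 255.93565478304282 189.95263475938674 [[[0.616, -0.787, 0.02], [-0.42, -0.351, -0.837], [0.666, 0.507, -0.547]], [-0.388, 0.332, 0.467]]
top 49.00735542314268 257.9742053480085 193.09306734251226 [[[0.063, -0.998, -0.003], [-0.978, -0.061, -0.2], [0.199, 0.015, -0.98]], [-0.028, 0.624, 0.811]]
wrist 65.70646984690485 259.8909471797363 193.99960769725317 [[[0.0, -0.953, -0.302, 0.077], [1.0, 0.0, 0.0, -0.0], [-0.0, -0.302, 0.953, -0.143], [0.0, 0.0, 0.0, 1.0]]]
```

View pics/c0.png

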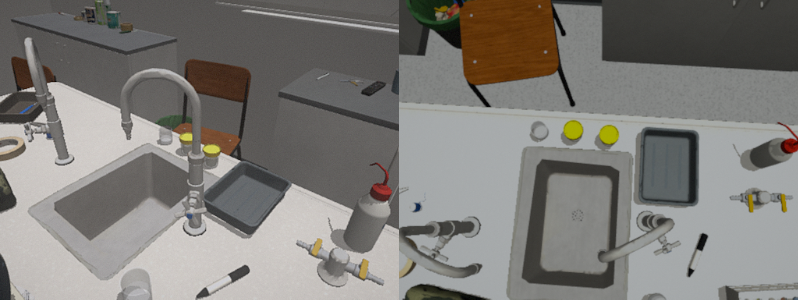

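The composite shows the open jar at left of the row (top view about (180,168) full-res) and the two yellow lids at about (223,167) and (268,172). The tray is to the right at about (345,212), and a tap arches between the sink and the tray. Next I measure these.

```bash
cat > h.py <<'E'
import cv2,numpy as np
def f_of(p): return 192/np.tan(np.radians(p["vertical_fov"])/2)
def ray(p,u,v):
    R,t=np.array(p["R"]),np.array(p["t"]);f=f_of(p)
    return -R.T@t, R.T@np.array([(u-p["cx"])/f,(v-p["cy"])/f,1])
def onz(p,u,v,z):
    c,d=ray(p,u,v);return c+d*(z-c[2])/d[2]
def proj(p,X):
    c=np.array(p["R"])@X+np.array(p["t"]);return f_of(p)*c[:2]/c[2]+[p["cx"],p["cy"]]
def yellow(im,amin=40):
    h=cv2.cvtColor(im,cv2.COLOR_RGB2HSV);m=cv2.inRange(h,(24,130,80),(36,255,255))
    n,l,s,c=cv2.connectedComponentsWithStats(m)
    return [(s[i],c[i],l==i) for i in range(1,n) if s[i][4]>amin]
E
python3 - <<'E'
import pickle;from h import *
d=pickle.load(open("d0.pkl","rb"))
for n in("top","scene"):
    p=d[n]
    for s,c,m in yellow(p["color"]):
        cn,_=cv2.findContours(m.astype(np.uint8),0,1); e=cv2.minEnclosingCircle(cn[0])
        print(n,s,c.round(1),onz(p,*c,.058).round(4),e[1], onz(p,s[0]-.5,c[1],.055).round(3),onz(p,s[0]+s[2]-.5,c[1],.055).round(3))
p=d["top"];im=p["color"]
print("cam",(-np.array(p["R"]).T@p["t"]).round(3))
g=cv2.cvtColor(im,cv2.COLOR_RGB2GRAY)
m=np.zeros_like(g);m[155:275,300:395]=(g[155:275,300:395]<125)*255
m=cv2.morphologyEx(m,cv2.MORPH_OPEN,np.ones((5,5)))
cn,_=cv2.findContours(m,0,1);k=max(cn,key=cv2.contourArea);r=cv2.minAreaRect(k);print(r)
b=cv2.boxPoints(r);Q=np.array([onz(p,*q,.046) for q in b]);print(Q.round(3),Q.mean(0).round(4),np.linalg.norm(np.diff(Q,axis=0),axis=1))
v=im.copy();cv2.polylines(v,[b.astype(np.int32)],True,(255,0,0),1)
cv2.imwrite("pics/z.png",cv2.resize(v[130:290,150:410],None,fx=3,fy=3,interpolation=2)[:,:,::-1])
E
```

```text
top [46  8 17  7 68] [55.1 11. ] [1.0215 0.5022 0.058 ] 8.01570987701416 [1.022 0.526 0.055] [1.025 0.487 0.055]
top [211 154  25  25 488] [223.  166.1] [0.6789 0.0891 0.058 ] 12.511456489562988 [0.678 0.116 0.055] [0.681 0.063 0.055]
top [257 160  25  25 496] [268.9 172.2] [ 0.6716 -0.0087  0.058 ] 12.583627700805664 [0.671 0.017 0.055] [ 0.674 -0.035  0.055]
top [490 249   7  23 116] [492.7 260. ] [ 0.5173 -0.4701  0.058 ] 11.180439949035645 [ 0.517 -0.465  0.055] [ 0.518 -0.479  0.055]
top [448 250   7  22 114] [450.6 260.4] [ 0.5111 -0.3853  0.058 ] 10.79361629486084 [ 0.511 -0.38   0.055] [ 0.512 -0.395  0.055]
scene [231 170  15  11 149] [238.4 175.1] [0.6806 0.0967 0.058 ] 8.082893371582031 [0.672 0.115 0.055] [0.696 0.087 0.055]
scene [260 184  23  13 235] [271.2 190.6] [ 0.6761 -0.0062  0.058 ] 11.114689826965332 [0.662 0.017 0.055] [ 0.697 -0.024  0.055]
cam [ 0.45  -0.002  0.919]
((343.5753479003906, 214.19064331054688), (82.34521484375, 100.74591064453125), 2.38594388961792)
[[ 0.488 -0.084  0.046]
 [ 0.702 -0.084  0.046]
 [ 0.705 -0.26   0.046]
 [ 0.491 -0.252  0.046]] [ 0.5965 -0.17    0.046 ] [0.21382105 0.17624528 0.21368718]
```

View pics/z.png

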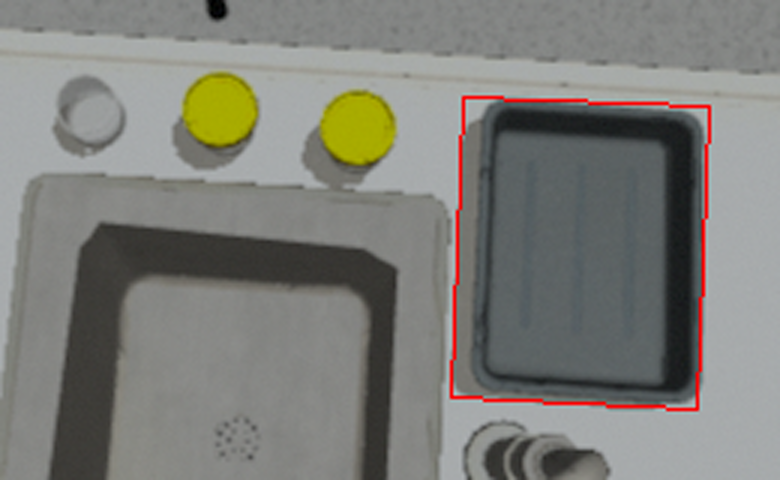

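Tray centre is about (0.597, -0.175). Lids are near (0.679, 0.091) and (0.672, -0.008). Next I find the tap positions, and raise the arm to learn its geometry.

```bash
python3 - <<'E'
import pickle;from h import *
d=pickle.load(open("d0.pkl","rb"));p=d["top"];q=d["scene"]
print("tray",onz(p,346.3,214,.046).round(3))
a=cv2.resize(p["color"][180:384,0:380],(790,424));b=cv2.resize(q["color"][30:320,20:400],(790,600))
cv2.imwrite("pics/t.png",a[:,:,::-1]);cv2.imwrite("pics/s.png",b[:,:,::-1])
E
```

```text
tray [ 0.595 -0.176  0.046]
```

View pics/t.png

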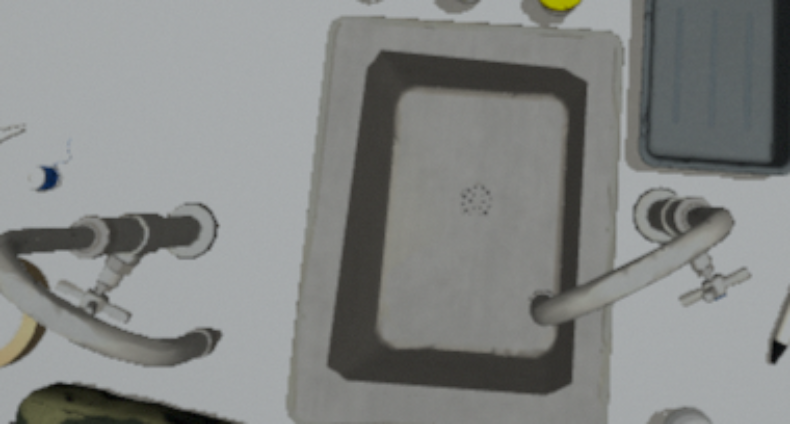

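View pics/s.png

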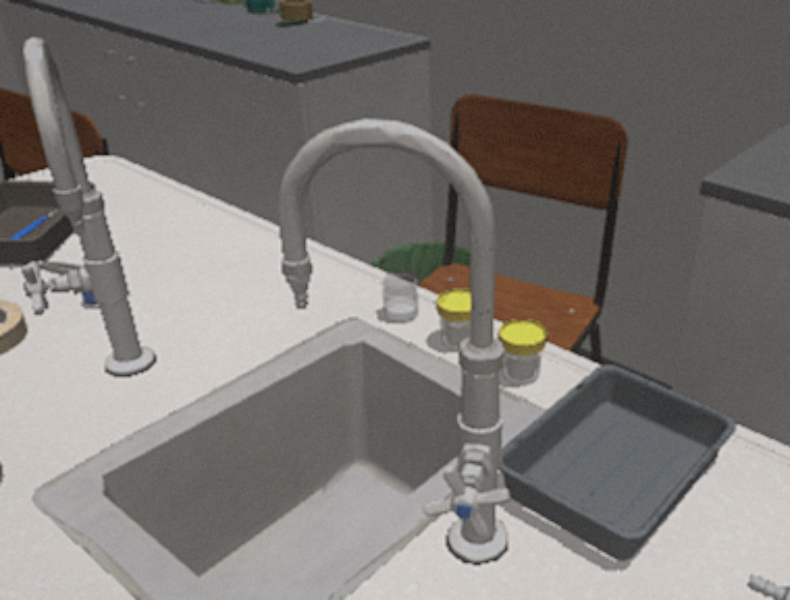

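>>> apply_moves(
  rows=[
    {"dz":-0.06},
    {"dz":-0.06},
    {"dz":-0.06},
    {"dz":-0.04},
  ],
)

```text
schema error: expected keys dx, dy, dz, ax, ay, az, grip
```

The pictures show the right tap's base at t-crop (662,213) and its spout end at (543,305). The left tap's base is at (197,230) and its spout at (208,340). The ledge behind the jars is flat, with no wall.

>>> apply_moves(
  rows=[
    {"dx":0,"dy":0,"dz":-0.06,"ax":0,"ay":0,"az":0,"grip":1},
    {"dx":0,"dy":0,"dz":-0.06,"ax":0,"ay":0,"az":0,"grip":1},
    {"dx":0,"dy":0,"dz":-0.06,"ax":0,"ay":0,"az":0,"grip":1},
    {"dx":0,"dy":0,"dz":-0.04,"ax":0,"ay":0,"az":0,"grip":1},
  ],
)

```text
time: 0.65
ee_pos: [0.2275, 0.5004, 0.454]
ee_rot: [0.665, 3.069, 0.004]
force: [0.6, 1.0, -0.1]
finger_gap: 0.0855
grasp_force: 0.0
```

```bash
python3 - <<'E'
import pickle;from h import *
from rig import robot
d=pickle.load(open("d0.pkl","rb"));p=d["top"];q=d["scene"]
for n,u,v in(("Rbase",662,213),("Rspout",543,305),("Rmid",730,215),("Lbase",197,230),("Lsp",208,340),("Lmid",5,245)):
    U,V=u/2.079,180+v/2.079
    print(n,[onz(p,U,V,z).round(3)[:2].tolist() for z in(0,.2,.27,.37)])
S=lambda u,v:(20+u/2.079,30+v/2.069)
# two-view spout tip & arch
def tri(a,b):
    (c1,d1),(c2,d2)=ray(p,*a),ray(q,*b)
    k=np.linalg.lstsq(np.c_[d1,-d2],c2-c1,rcond=None)[0];A,B=c1+k[0]*d1,c2+k[1]*d2
    return ((A+B)/2).round(3),np.linalg.norm(A-B).round(3)
T=lambda u,v:(u/2.079,180+v/2.079)
print("Rspout",tri(T(540,312),S(300,298)),"Lspout",tri(T(212,335),S(90,200)))
s=robot.read_state();print({k:np.round(s[k],4).tolist() for k in("time","joint_pos","ee_pos","ee_rot","force")})
p2=robot.snapshot("scene");cv2.imwrite("pics/arm.png",p2["color"][:,:,::-1])
E
```

```text
Rbase [[0.451, -0.129], [0.451, -0.101], [0.451, -0.091], [0.451, -0.078]]
Rspout [[0.353, -0.012], [0.374, -0.01], [0.381, -0.009], [0.392, -0.008]]
Rmid [[0.453, -0.198], [0.453, -0.156], [0.452, -0.141], [0.452, -0.119]]
Lbase [[0.404, 0.346], [0.414, 0.27], [0.418, 0.244], [0.423, 0.206]]
Lsp [[0.298, 0.32], [0.331, 0.25], [0.343, 0.225], [0.359, 0.19]]
Lmid [[0.377, 0.54], [0.393, 0.422], [0.398, 0.381], [0.406, 0.322]]
Rspout (array([ 0.376, -0.01 ,  0.241]), np.float64(0.007)) Lspout (array([0.349, 0.223, 0.261]), np.float64(0.009))
{'time': 0.65, 'joint_pos': [0.9914, 0.3117, 0.6679, 1.9245, -0.0, 1.4182], 'ee_pos': [0.2275, 0.5004, 0.454], 'ee_rot': [0.6651, 3.0694, 0.0037], 'force': [0.5677, 1.0074, -0.1391]}
```

View pics/arm.png

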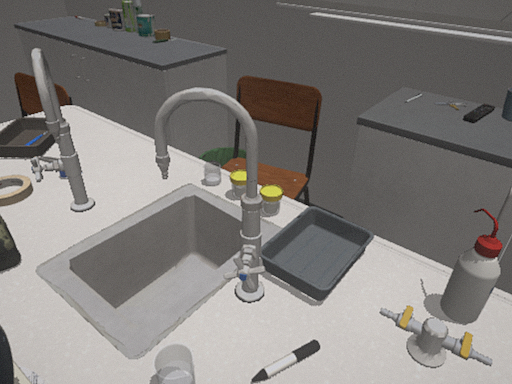

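>>> apply_moves(
  rows=[
    {"dx":0,"dy":0.06,"dz":0,"ax":0,"ay":0,"az":0,"grip":1},
    {"dx":0,"dy":0.06,"dz":0,"ax":0,"ay":0,"az":0,"grip":1},
    {"dx":0,"dy":0,"dz":0,"ax":0,"ay":0,"az":0,"grip":1},
  ],
)

```text
time: 1.08
ee_pos: [0.2737, 0.601, 0.4215]
ee_rot: [0.664, 3.063, 0.038]
force: [-0.7, -0.2, -1.7]
finger_gap: 0.0857
grasp_force: 0.0
```

```bash
python3 - <<'E'
from rig import robot;import numpy as np
s=robot.read_state();print({k:np.round(s[k],4).tolist() for k in("time","joint_pos","ee_pos","ee_rot","force")})
E
```

```text
{'time': 1.075, 'joint_pos': [1.016, 0.5189, 0.9203, 1.9468, 0.0013, 1.4428], 'ee_pos': [0.2737, 0.601, 0.4215], 'ee_rot': [0.6637, 3.063, 0.0381], 'force': [-0.7146, -0.1741, -1.6611]}
```

>>> apply_moves(
  rows=[
    {"dx":0,"dy":-0.02,"dz":0.02,"ax":0,"ay":0,"az":0,"grip":1},
    {"dx":0,"dy":0,"dz":0,"ax":0.17,"ay":0,"az":0,"grip":1},
    {"dx":0,"dy":0,"dz":0,"ax":0,"ay":0,"az":0,"grip":1},
  ],
)

```text
time: 1.45
ee_pos: [0.259, 0.5681, 0.378]
ee_rot: [-0.661, -3.049, 0.166]
force: [-1.1, 0.2, -0.7]
finger_gap: 0.0857
grasp_force: 0.0
```

```bash
python3 - <<'E'
from rig import robot;import numpy as np
s=robot.read_state();print({k:np.round(s[k],4).tolist() for k in("time","joint_pos","ee_pos","ee_rot","force")})
E
```

```text
{'time': 1.45, 'joint_pos': [1.0178, 0.5105, 0.7804, 1.947, -0.0189, 1.4456], 'ee_pos': [0.259, 0.5681, 0.378], 'ee_rot': [-0.6606, -3.0489, 0.1663], 'force': [-1.1082, 0.1595, -0.6727]}
```

>>> apply_moves(
  rows=[
    {"dx":0,"dy":0,"dz":0,"ax":-0.17,"ay":0,"az":0,"grip":1},
    {"dx":0,"dy":0,"dz":0,"ax":0,"ay":0.17,"az":0,"grip":1},
    {"dx":0,"dy":0,"dz":0,"ax":0,"ay":0,"az":0,"grip":1},
  ],
)

```text
time: 1.82
ee_pos: [0.2596, 0.5663, 0.3822]
ee_rot: [-0.628, -2.925, -0.152]
force: [-0.6, 0.1, 0.1]
finger_gap: 0.0854
grasp_force: 0.0
```

```bash
python3 - <<'E'
from rig import robot;import numpy as np,cv2
s=robot.read_state();print({k:np.round(s[k],4).tolist() for k in("time","joint_pos","ee_pos","ee_rot","force")})
p=robot.snapshot("top");q=robot.snapshot("scene")
im=np.hstack([cv2.resize(x["color"],None,fx=.78,fy=.78) for x in(p,q)])
cv2.imwrite("pics/c1.png",im[:,:,::-1])
E
```

```text
{'time': 1.825, 'joint_pos': [0.9226, 0.367, 0.5484, 1.7216, 0.1752, 1.3484], 'ee_pos': [0.2596, 0.5663, 0.3822], 'ee_rot': [-0.6283, -2.9251, -0.1522], 'force': [-0.5952, 0.1363, 0.0949]}
```

View pics/c1.png

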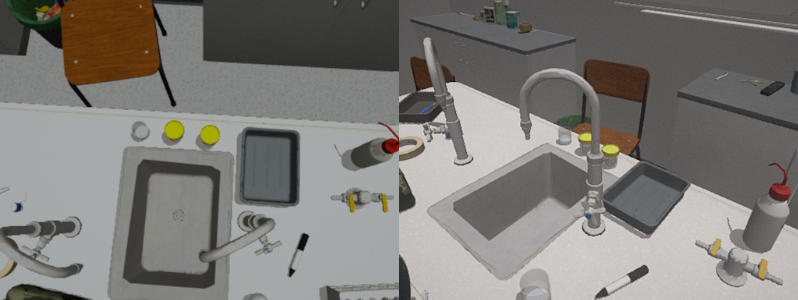

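```bash
cat > kin.py <<'E'
import numpy as np
from scipy.optimize import least_squares,minimize
D=[([0.991,0.259,0.021,1.334,0,1.418],[.228,.5005,.231]),
([0.9914,0.3117,0.6679,1.9245,0,1.4182],[.2275,.5004,.454]),
([1.016,0.5189,0.9203,1.9468,.0013,1.4428],[.2737,.601,.4215]),
([1.0178,0.5105,0.7804,1.947,-.0189,1.4456],[.259,.5681,.378]),
([.9226,.367,.5484,1.7216,.1752,1.3484],[.2596,.5663,.3822])]
def chain(q,P):
    r0,z0,L1,L2,phi,T,sg=P
    c1,s1=np.cos(q[0]),np.sin(q[0]);e=q[2]-q[1]+phi;p=q[1]-q[2]+q[3]
    sh=np.array([r0,0,z0]);el=sh+[L1*np.sin(q[1]),0,L1*np.cos(q[1])]
    wr=el+[L2*np.cos(e),0,L2*np.sin(e)]
    h=np.array([np.cos(p)*np.cos(q[4]),sg*np.sin(q[4]),-np.sin(p)*np.cos(q[4])])
    tc=wr+T*h;R=np.array([[c1,-s1,0],[s1,c1,0],[0,0,1]])
    return [R@x for x in(sh,el,wr,tc)]
E
python3 - <<'E'
from kin import *
for phi0 in(0,None):
  for sg in(1,-1):
    f=lambda x:np.concatenate([chain(q,[x[0],x[1],x[2],x[3],x[4] if phi0 is None else 0,x[5],sg])[3]-p for q,p in D])
    r=least_squares(f,[0.05,.3,.3,.4,0,.25]);print(phi0,sg,r.x.round(4),np.abs(r.fun).max().round(4))
E
```

```text
0 1 [-0.0036  0.3868  0.5844  0.3987  0.      0.6288] 0.0781
0 -1 [ 0.0885 -0.4887  0.3866  0.3702  0.3136 -0.4384] 0.1056
None 1 [-0.0284  0.2918  0.6508  0.4099  0.1115  0.6401] 0.0773
None -1 [ 0.1026 -0.4346  0.3489  0.3662 -0.071  -0.4448] 0.1049
```

```bash
python3 - <<'E'
from kin import *
from scipy.spatial.transform import Rotation as Ro
rv=[[-.665,-3.07,.002],[.6651,3.0694,.0037],[.6637,3.063,.0381],[-.6606,-3.0489,.1663],[-.6283,-2.9251,-.1522]]
for (q,p),v in zip(D,rv):
    z=Ro.from_rotvec(v).as_matrix()[:,2];c,s=np.cos(q[0]),np.sin(q[0])
    print("radial frame toolz",np.round([c*z[0]+s*z[1],-s*z[0]+c*z[1],z[2]],4),"pos",np.round([c*p[0]+s*p[1],-s*p[0]+c*p[1],p[2]],4), "p",round(q[1]-q[2]+q[3]-np.pi/2,4))
E
```

```text
radial frame toolz [-1.3e-03 -1.0e-04 -1.0e+00] pos [0.5436 0.0835 0.231 ] p 0.0012
radial frame toolz [ 2.5e-03 -1.0e-04 -1.0e+00] pos [0.5433 0.0836 0.454 ] p -0.0025
radial frame toolz [ 0.0253  0.0013 -0.9997] pos [0.655  0.0839 0.4215] p -0.0254
radial frame toolz [-0.1061 -0.0189 -0.9942] pos [0.6195 0.078  0.378 ] p 0.1063
radial frame toolz [ 0.0301  0.1743 -0.9842] pos [0.6082 0.135  0.3822] p -0.0306
```

```bash
cat > kin.py <<'E'
import numpy as np
from scipy.optimize import least_squares
Q=np.array([[.259,.021,1.334],[.3117,.6679,1.9245],[.5189,.9203,1.9468],[.5105,.7804,1.947],[.367,.5484,1.7216]])
C5=np.cos([0,0,.0013,-.0189,.1752])
P=np.array([[.5436,.231],[.5433,.454],[.655,.4215],[.6195,.378],[.6082,.3822]])
def pts(q,c5,x):
    r0,z0,L1,L2,phi,T5,w=x
    e=q[1]-q[0]+phi;p=q[0]-q[1]+q[2]
    sh=np.array([r0,z0]);el=sh+L1*np.array([np.sin(q[0]),np.cos(q[0])])
    wr=el+L2*np.array([np.cos(e),np.sin(e)])
    return sh,el,wr,wr+(w+T5*c5)*np.array([np.cos(p),-np.sin(p)])
E
python3 - <<'E'
from kin import *
for fixphi in(True,False):
  for w in (0,.08):
    f=lambda x:np.concatenate([pts(q,c,[x[0],x[1],x[2],x[3],0 if fixphi else x[4],.295,w])[3]-p for q,c,p in zip(Q,C5,P)])
    r=least_squares(f,[0.05,.3,.3,.4,0]);print(w,r.x.round(4),np.abs(r.fun).max().round(4))
f=lambda x:np.concatenate([pts(q,c,[x[0],x[1],x[2],x[3],0,.295,x[4]])[3]-p for q,c,p in zip(Q,C5,P)])
r=least_squares(f,[0.05,.3,.3,.4,0]);print("free w",r.x.round(4),np.abs(r.fun).max().round(4))
E
```

```text
0 [0.0252 0.1129 0.5225 0.3898 0.    ] 0.0082
0.08 [0.0182 0.1785 0.5377 0.3919 0.    ] 0.008
0 [0.0133 0.0608 0.5547 0.3947 0.0579] 0.0072
0.08 [0.0033 0.1134 0.5779 0.3982 0.0716] 0.0015
free w [0.019  0.1708 0.5359 0.3917 0.0706] 0.0081
```

>>> apply_moves(
  rows=[
    {"dx":0,"dy":0,"dz":0.04,"ax":0,"ay":-0.17,"az":0,"grip":1},
    {"dx":0,"dy":0,"dz":0.03,"ax":0,"ay":0,"az":0.18,"grip":1},
    {"dx":0,"dy":0,"dz":0,"ax":0,"ay":0,"az":0.18,"grip":1},
    {"dx":0,"dy":0,"dz":0,"ax":0,"ay":0,"az":0.18,"grip":1},
    {"dx":0,"dy":0,"dz":0,"ax":0,"ay":0,"az":0.18,"grip":1},
    {"dx":0,"dy":0,"dz":0,"ax":0,"ay":0,"az":0.18,"grip":1},
    {"dx":0,"dy":0,"dz":0,"ax":0,"ay":0,"az":0.18,"grip":1},
    {"dx":0,"dy":0,"dz":0,"ax":0,"ay":0,"az":0,"grip":1},
  ],
)

```text
time: 2.92
ee_pos: [0.2545, 0.5755, 0.3116]
ee_rot: [-2.135, -2.282, -0.103]
force: [0.5, 1.0, -0.3]
finger_gap: 0.0853
grasp_force: 0.0
```

```bash
cat > st.py <<'E'
from rig import robot;import numpy as np
from scipy.spatial.transform import Rotation as Ro
s=robot.read_state();R=Ro.from_rotvec(s["ee_rot"]).as_matrix()
# turn (rotvec in tool axes) still needed for tool x=+y, y=+x, z=-z
G=np.array([[0,1,0],[1,0,0],[0,0,-1.]])
print("t",round(float(s["time"]),2),"pos",s["ee_pos"].round(4),"q",s["joint_pos"].round(3),"turn",Ro.from_matrix(R.T@G).as_rotvec().round(4),"F",s["force"].round(2),"gap",round(float(s["finger_gap"]),4),"gf",round(float(s["grasp_force"]),1))
E
python3 st.py
```

```text
t 2.92 pos [0.2545 0.5755 0.3116] q [1.021e+00 3.470e-01 3.480e-01 1.504e+00 1.000e-03 2.525e+00] turn [ 0.0365 -0.0569  0.0667] F [ 0.5   0.97 -0.32] gap 0.0853 gf 0.0
```

>>> apply_moves(
  rows=[
    {"dx":0,"dy":0,"dz":0,"ax":0.036,"ay":-0.057,"az":0.067,"grip":1},
    {"dx":-0.018,"dy":0.053,"dz":0,"ax":0,"ay":0,"az":0,"grip":1},
    {"dx":-0.018,"dy":0.053,"dz":0,"ax":0,"ay":0,"az":0,"grip":1},
    {"dx":-0.03,"dy":0.045,"dz":0,"ax":0,"ay":0,"az":0,"grip":1},
    {"dx":-0.03,"dy":0.045,"dz":0,"ax":0,"ay":0,"az":0,"grip":1},
    {"dx":-0.04,"dy":0.04,"dz":0,"ax":0,"ay":0,"az":0,"grip":1},
    {"dx":-0.04,"dy":0.04,"dz":0,"ax":0,"ay":0,"az":0,"grip":1},
    {"dx":0,"dy":0,"dz":0,"ax":0,"ay":0,"az":0,"grip":1},
  ],
)

```text
time: 3.92
ee_pos: [0.5333, 0.3955, 0.3103]
ee_rot: [2.223, 2.218, -0.003]
force: [-0.4, 0.5, -0.2]
finger_gap: 0.085
grasp_force: 0.0
```

```bash
python3 st.py
```

```text
t 3.92 pos [0.5333 0.3955 0.3103] q [ 5.120e-01  4.690e-01  5.400e-01  1.643e+00 -1.000e-03  2.085e+00] turn [-0.0006  0.0018 -0.0021] F [-0.39  0.5  -0.18] gap 0.085 gf 0.0
```

>>> apply_moves(
  rows=[
    {"dx":-0.055,"dy":0.03,"dz":0,"ax":0,"ay":0,"az":0,"grip":1},
    {"dx":-0.055,"dy":0.03,"dz":0,"ax":0,"ay":0,"az":0,"grip":1},
    {"dx":-0.055,"dy":0.03,"dz":0,"ax":0,"ay":0,"az":0,"grip":1},
    {"dx":-0.055,"dy":0.03,"dz":0,"ax":0,"ay":0,"az":0,"grip":1},
    {"dx":-0.055,"dy":0.02,"dz":0,"ax":0,"ay":0,"az":0,"grip":1},
    {"dx":-0.03,"dy":0,"dz":0.05,"ax":0,"ay":0,"az":0,"grip":1},
    {"dx":0,"dy":0,"dz":0.05,"ax":0,"ay":0,"az":0,"grip":1},
    {"dx":0,"dy":0,"dz":0,"ax":0,"ay":0,"az":0,"grip":1},
  ],
)

```text
time: 4.92
ee_pos: [0.6674, 0.0938, 0.2073]
ee_rot: [-2.217, -2.218, 0.011]
force: [0.5, -1.2, 0.5]
finger_gap: 0.0852
grasp_force: 0.0
```

```bash
cat >> h.py <<'E'
from scipy.spatial.transform import Rotation as Ro
def wray(p,s,u,v):
    f=f_of(p);d=np.array([u-p["cx"],v-p["cy"]]);r=np.hypot(*d);th=r/f
    k=np.r_[d/r*np.sin(th),np.cos(th)];M=np.array(p["mount"]);R=Ro.from_rotvec(s["ee_rot"]).as_matrix()
    return R@M[:3,3]+s["ee_pos"], R@M[:3,:3]@k
def wproj(p,s,X):
    M=np.array(p["mount"]);R=Ro.from_rotvec(s["ee_rot"]).as_matrix()
    k=M[:3,:3].T@(R.T@(X-s["ee_pos"])-M[:3,3]);th=np.arctan2(np.hypot(k[0],k[1]),k[2])
    return f_of(p)*th*k[:2]/np.hypot(k[0],k[1])+[p["cx"],p["cy"]]
def wlids(p,s,z=.058):
    # lid centre: contour rays onto the plane of the rim top, circle centre by enclosing circle
    out=[]
    for st,c,m in yellow(p["color"],150):
        cn=cv2.findContours(m.astype(np.uint8),0,1)[0];k=max(cn,key=cv2.contourArea)[:,0,:]
        W=[]
        for u,v in k.astype(float):
            o,d=wray(p,s,u,v);W.append((o+d*(z-o[2])/d[2])[:2])
        W=np.array(W,np.float32);(cx,cy),r=cv2.minEnclosingCircle(W);o,d=wray(p,s,*c);g=o+d*(z-o[2])/d[2]
        out.append((c.round(1),st[:5],np.round([cx,cy,r],4),g[:2].round(4)))
    return out
E
python3 st.py; python3 - <<'E'
from h import *;from rig import robot
s=robot.read_state();p=robot.snapshot("wrist")
for o in wlids(p,s,.0615):print(o)
cv2.imwrite("pics/w1.png",p["color"][:,:,::-1])
E
```

```text
t 4.92 pos [0.6674 0.0938 0.2073] q [ 1.600e-02  4.890e-01  3.160e-01  1.406e+00 -1.000e-03  1.586e+00] turn [-0.0086  0.0009  0.0008] F [ 0.51 -1.21  0.52] gap 0.0852 gf 0.0
(array([274.1, 182.4]), array([ 249,  156,   52,   53, 2100], dtype=int32), array([0.6798, 0.0913, 0.0274]), array([0.6801, 0.0915]))
(array([265.9, 265.2]), array([ 243,  243,   47,   44, 1525], dtype=int32), array([ 0.6725, -0.005 ,  0.0292]), array([ 0.6725, -0.005 ]))
```

View pics/w1.png

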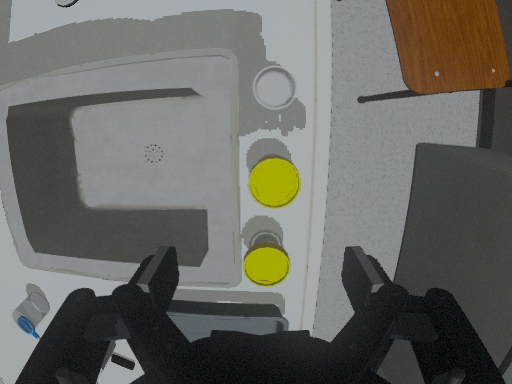

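The view shows lid A at (274,182), lid B at (266,265) and the open jar at (274,88). The finger line runs across the row. Both wrist rays and the top camera put jar A at (0.680, 0.091). I'll descend on it.

>>> apply_moves(
  rows=[
    {"dx":-0.0025,"dy":0.0125,"dz":0.02,"ax":-0.0086,"ay":0,"az":0,"grip":1},
    {"dx":0,"dy":0,"dz":0.045,"ax":0,"ay":0,"az":0,"grip":1},
    {"dx":0,"dy":0,"dz":0.045,"ax":0,"ay":0,"az":0,"grip":1},
    {"dx":0,"dy":0,"dz":0.03,"ax":0,"ay":0,"az":0,"grip":1},
    {"dx":0,"dy":0,"dz":0.02,"ax":0,"ay":0,"az":0,"grip":1},
    {"dx":0,"dy":0,"dz":0.01,"ax":0,"ay":0,"az":0,"grip":1},
    {"dx":0,"dy":0,"dz":0,"ax":0,"ay":0,"az":0,"grip":1},
  ],
)

```text
time: 5.85
ee_pos: [0.6838, 0.0913, 0.0419]
ee_rot: [2.218, 2.216, 0.009]
force: [0.6, 0.4, 0.4]
finger_gap: 0.0854
grasp_force: 0.0
```

```bash
python3 st.py
```

```text
t 5.85 pos [0.6838 0.0913 0.0419] q [ 1.200e-02  5.850e-01  5.400e-02  1.031e+00 -1.000e-03  1.583e+00] turn [ 0.0089  0.0005 -0.0009] F [0.64 0.36 0.42] gap 0.0854 gf 0.0
```

>>> apply_moves(
  rows=[
    {"dx":0,"dy":-0.002,"dz":0.005,"ax":0,"ay":0,"az":0,"grip":1},
    {"dx":0,"dy":0,"dz":0,"ax":0,"ay":0,"az":0,"grip":1},
    {"dx":0,"dy":0,"dz":0,"ax":0,"ay":0,"az":0,"grip":1},
  ],
)

```text
time: 6.22
ee_pos: [0.681, 0.0906, 0.0361]
ee_rot: [2.22, 2.215, 0.008]
force: [0.6, 0.1, -0.6]
finger_gap: 0.0854
grasp_force: 0.0
```

```bash
python3 st.py
```

```text
t 6.22 pos [0.681  0.0906 0.0361] q [ 1.000e-02  5.860e-01  3.900e-02  1.016e+00 -1.000e-03  1.584e+00] turn [ 0.0078  0.0004 -0.0024] F [ 0.62  0.12 -0.55] gap 0.0854 gf 0.0
```

>>> apply_moves(
  newtons=40,
  rows=[
    {"dx":0,"dy":0,"dz":0,"ax":0.008,"ay":0,"az":0,"grip":0.2},
    {"dx":0,"dy":0,"dz":0,"ax":0,"ay":0,"az":0,"grip":-0.3},
    {"dx":0,"dy":0,"dz":0,"ax":0,"ay":0,"az":0,"grip":-1},
    {"dx":0,"dy":0,"dz":0,"ax":0,"ay":0,"az":0,"grip":-1},
    {"dx":0,"dy":0,"dz":0,"ax":0,"ay":0,"az":0,"grip":-1},
    {"dx":0,"dy":0,"dz":0,"ax":0,"ay":0,"az":0,"grip":-1},
  ],
)

```text
time: 6.98
ee_pos: [0.681, 0.0906, 0.0359]
ee_rot: [-2.224, -2.219, 0.001]
force: [-1.1, 0.1, 5.6]
finger_gap: 0.053
grasp_force: 42.1
```

```bash
python3 st.py
```

```text
t 6.97 pos [0.681  0.0906 0.0359] q [ 0.01   0.591  0.048  1.028 -0.     1.584] turn [-0.0004  0.0004 -0.0025] F [-1.07  0.07  5.6 ] gap 0.053 gf 42.1
```

>>> apply_moves(
  rows=[
    {"dx":0,"dy":0,"dz":-0.01,"ax":0,"ay":0,"az":0,"grip":-1},
    {"dx":0,"dy":0,"dz":-0.03,"ax":0,"ay":0,"az":0,"grip":-1},
    {"dx":0,"dy":0,"dz":-0.03,"ax":0,"ay":0,"az":0,"grip":-1},
    {"dx":0,"dy":0,"dz":0,"ax":0,"ay":0,"az":0,"grip":-1},
    {"dx":0,"dy":0,"dz":0,"ax":0,"ay":0,"az":0,"grip":-1},
    {"dx":0,"dy":0,"dz":0,"ax":0,"ay":0,"az":0,"grip":-1},
  ],
)

```text
time: 7.72
ee_pos: [0.6802, 0.0906, 0.1041]
ee_rot: [-2.223, -2.217, 0.004]
force: [-0.5, 0.5, -1.0]
finger_gap: 0.0527
grasp_force: 42.3
```

```bash
cat > fz.py <<'E'
from rig import robot;import numpy as np
F=[]
for i in range(12):
    F.append(robot.read_state()["force"]);robot.snapshot("wrist")
F=np.array(F);print("meanF",F.mean(0).round(2),"sd",F.std(0).round(2))
E
python3 fz.py;python3 st.py
```

```text
meanF [-0.16  0.15 -1.42] sd [0.41 0.4  0.58]
t 8.32 pos [0.6809 0.0906 0.1055] q [ 0.01   0.545  0.151  1.178 -0.     1.584] turn [-0.0009  0.0004 -0.0025] F [-0.77 -0.45 -1.68] gap 0.0528 gf 42.3
```

Jar A pulls about 1.4 N, so it is probably the lighter one. I'll set it back and lift B.

>>> apply_moves(
  rows=[
    {"dx":0,"dy":0,"dz":0.03,"ax":0,"ay":0,"az":0,"grip":-1},
    {"dx":0,"dy":0,"dz":0.025,"ax":0,"ay":0,"az":0,"grip":-1},
    {"dx":0,"dy":0,"dz":0.01,"ax":0,"ay":0,"az":0,"grip":-1},
    {"dx":0,"dy":0,"dz":0.003,"ax":0,"ay":0,"az":0,"grip":-1},
    {"dx":0,"dy":0,"dz":0,"ax":0,"ay":0,"az":0,"grip":-1},
    {"dx":0,"dy":0,"dz":0,"ax":0,"ay":0,"az":0,"grip":-1},
  ],
)

```text
time: 9.07
ee_pos: [0.6814, 0.0906, 0.0385]
ee_rot: [2.224, 2.218, 0.0]
force: [-0.1, -0.0, -0.5]
finger_gap: 0.0527
grasp_force: 42.3
```

```bash
python3 st.py
```

```text
t 9.07 pos [0.6814 0.0906 0.0385] q [ 0.01   0.589  0.051  1.033 -0.     1.584] turn [ 0.0006  0.0004 -0.0024] F [-0.14 -0.03 -0.51] gap 0.0527 gf 42.3
```

>>> apply_moves(
  rows=[
    {"dx":0,"dy":0,"dz":0.002,"ax":0,"ay":0,"az":0,"grip":-1},
    {"dx":0,"dy":0,"dz":0.001,"ax":0,"ay":0,"az":0,"grip":-1},
    {"dx":0,"dy":0,"dz":0,"ax":0,"ay":0,"az":0,"grip":-1},
  ],
)

```text
time: 9.45
ee_pos: [0.6812, 0.0906, 0.0358]
ee_rot: [2.224, 2.218, 0.0]
force: [-2.8, 0.4, 8.1]
finger_gap: 0.0525
grasp_force: 42.9
```

```bash
python3 st.py
```

```text
t 9.45 pos [0.6812 0.0906 0.0358] q [ 0.011  0.591  0.047  1.027 -0.     1.584] turn [ 0.0007  0.0004 -0.0025] F [-2.82  0.45  8.11] gap 0.0525 gf 42.9
```

Contact is made. I'll open, rise and move over jar B.

>>> apply_moves(
  rows=[
    {"dx":0,"dy":0,"dz":-0.001,"ax":0,"ay":0,"az":0,"grip":0},
    {"dx":0,"dy":0,"dz":0,"ax":0,"ay":0,"az":0,"grip":0.7},
    {"dx":0,"dy":0,"dz":0,"ax":0,"ay":0,"az":0,"grip":1},
    {"dx":0,"dy":0,"dz":-0.04,"ax":0,"ay":0,"az":0,"grip":1},
    {"dx":0,"dy":0,"dz":-0.06,"ax":0,"ay":0,"az":0,"grip":1},
    {"dx":-0.05,"dy":-0.004,"dz":0,"ax":0,"ay":0,"az":0,"grip":1},
    {"dx":-0.046,"dy":-0.004,"dz":0,"ax":0,"ay":0,"az":0,"grip":1},
    {"dx":0,"dy":0,"dz":0,"ax":0,"ay":0,"az":0,"grip":1},
  ],
)

```text
time: 10.45
ee_pos: [0.6725, -0.0084, 0.1356]
ee_rot: [-2.228, -2.215, 0.002]
force: [-0.5, -0.3, -0.5]
finger_gap: 0.0853
grasp_force: 0.0
```

```bash
python3 fz.py; python3 st.py; python3 - <<'E'
from h import *;from rig import robot
s=robot.read_state();p=robot.snapshot("wrist");q=robot.snapshot("top")
for o in wlids(p,s,.0615):print(o)
for st,c,m in yellow(q["color"]):print(c.round(1),onz(q,*c,.058).round(4)) if 140<c[1]<190 else 0
E
```

```text
meanF [-0.08 -0.   -0.09] sd [0.38 0.69 0.35]
t 11.05 pos [ 0.6727 -0.0049  0.1355] q [-0.132  0.505  0.16   1.227 -0.     1.441] turn [-0.001   0.0004 -0.002 ] F [ 0.21 -0.56  0.  ] gap 0.0853 gf 0.0
(array([270.4,  78.5]), array([ 234,   43,   74,   72, 4166], dtype=int32), array([0.68  , 0.0905, 0.0269]), array([0.6799, 0.09  ]))
(array([260.6, 205.1]), array([ 227,  171,   68,   68, 3528], dtype=int32), array([ 0.6723, -0.0064,  0.0281]), array([ 0.6728, -0.0057]))
```

>>> apply_moves(
  rows=[
    {"dx":-0.0022,"dy":0,"dz":0.03,"ax":0,"ay":0,"az":0,"grip":1},
    {"dx":0,"dy":0,"dz":0.035,"ax":0,"ay":0,"az":0,"grip":1},
    {"dx":0,"dy":0,"dz":0.02,"ax":0,"ay":0,"az":0,"grip":1},
    {"dx":0,"dy":0,"dz":0.015,"ax":0,"ay":0,"az":0,"grip":1},
    {"dx":0,"dy":0,"dz":0,"ax":0,"ay":0,"az":0,"grip":1},
    {"dx":0,"dy":0,"dz":0,"ax":0,"ay":0,"az":0,"grip":1},
  ],
)

```text
time: 11.9
ee_pos: [0.6731, -0.0076, 0.0365]
ee_rot: [2.224, 2.218, -0.0]
force: [1.1, 0.1, 0.5]
finger_gap: 0.0853
grasp_force: 0.0
```

```bash
python3 st.py;  python3 - <<'E'
from h import *;from rig import robot
s=robot.read_state();p=robot.snapshot("wrist")
for o in wlids(p,s,.0615):print(o)
cv2.imwrite("pics/w2.png",p["color"][:,:,::-1])
E
```

```text
t 11.9 pos [ 0.6731 -0.0076  0.0365] q [-1.360e-01  5.690e-01  7.000e-03  1.009e+00 -1.000e-03  1.438e+00] turn [ 0.0004  0.0006 -0.0025] F [1.11 0.15 0.54] gap 0.0853 gf 0.0
(array([277.4,  56.4]), array([  210,     0,   136,   119, 12875], dtype=int32), array([0.6802, 0.0902, 0.027 ]), array([0.6798, 0.0882]))
(array([260.1, 266.3]), array([ 204,  213,  113,  106, 9177], dtype=int32), array([ 0.6722, -0.0058,  0.0295]), array([ 0.6729, -0.003 ]))
```

View pics/w2.png

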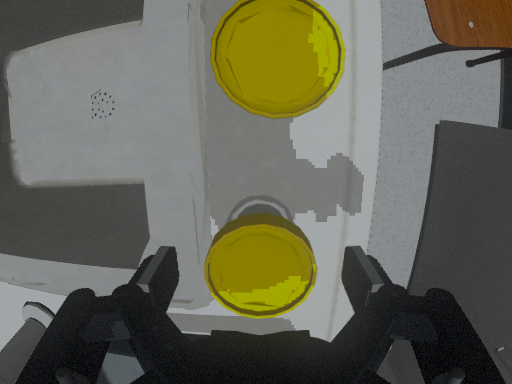

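Lid B is centred between the fingers at (260,270). The lower edge of its rim puts the centre at y ≈ -0.008. I'll grip and lift.

>>> apply_moves(
  newtons=40,
  rows=[
    {"dx":-0.0006,"dy":0,"dz":0,"ax":0,"ay":0,"az":0,"grip":0.2},
    {"dx":0,"dy":0,"dz":0,"ax":0,"ay":0,"az":0,"grip":-0.3},
    {"dx":0,"dy":0,"dz":0,"ax":0,"ay":0,"az":0,"grip":-1},
    {"dx":0,"dy":0,"dz":0,"ax":0,"ay":0,"az":0,"grip":-1},
    {"dx":0,"dy":0,"dz":0,"ax":0,"ay":0,"az":0,"grip":-1},
    {"dx":0,"dy":0,"dz":-0.02,"ax":0,"ay":0,"az":0,"grip":-1},
    {"dx":0,"dy":0,"dz":-0.05,"ax":0,"ay":0,"az":0,"grip":-1},
    {"dx":0,"dy":0,"dz":-0.03,"ax":0,"ay":0,"az":0,"grip":-1},
  ],
)

```text
time: 12.95
ee_pos: [0.6729, -0.0081, 0.1373]
ee_rot: [2.224, 2.218, -0.0]
force: [0.2, -0.2, -3.5]
finger_gap: 0.0529
grasp_force: 43.9
```

```bash
python3 st.py; python3 fz.py; python3 st.py
```

```text
t 12.95 pos [ 0.6729 -0.0081  0.1373] q [-0.136  0.504  0.163  1.229 -0.     1.437] turn [ 0.0001  0.0005 -0.0025] F [ 0.21 -0.16 -3.48] gap 0.0529 gf 43.9
meanF [-0.1  -0.21 -2.92] sd [0.68 0.58 1.36]
t 13.55 pos [ 0.6725 -0.0081  0.1348] q [-1.360e-01  5.060e-01  1.600e-01  1.226e+00 -1.000e-03  1.437e+00] turn [-0.002   0.0002 -0.0025] F [-0.23  0.01 -3.54] gap 0.0524 gf 43.8
```

B weighs about 2.9 N, so it's the heavier one and goes in the tray first.

>>> apply_moves(
  rows=[
    {"dx":-0.02,"dy":-0.008,"dz":-0.02,"ax":0,"ay":0,"az":0,"grip":-1},
    {"dx":-0.04,"dy":-0.017,"dz":0,"ax":0,"ay":0,"az":0,"grip":-1},
    {"dx":-0.04,"dy":-0.017,"dz":0,"ax":0,"ay":0,"az":0,"grip":-1},
    {"dx":-0.04,"dy":-0.017,"dz":0,"ax":0,"ay":0,"az":0,"grip":-1},
    {"dx":-0.03,"dy":-0.013,"dz":0,"ax":0,"ay":0,"az":0,"grip":-1},
    {"dx":0,"dy":0,"dz":0,"ax":0,"ay":0,"az":0,"grip":-1},
  ],
)

```text
time: 14.3
ee_pos: [0.5992, -0.181, 0.1569]
ee_rot: [2.227, 2.214, -0.002]
force: [-0.1, 0.6, -3.0]
finger_gap: 0.0529
grasp_force: 44.0
```

>>> apply_moves(
  rows=[
    {"dx":0,"dy":0,"dz":0.03,"ax":0,"ay":0,"az":0,"grip":-1},
    {"dx":0,"dy":0,"dz":0.04,"ax":0,"ay":0,"az":0,"grip":-1},
    {"dx":0,"dy":0,"dz":0.02,"ax":0,"ay":0,"az":0,"grip":-1},
    {"dx":0,"dy":0,"dz":0.01,"ax":0,"ay":0,"az":0,"grip":-1},
    {"dx":0,"dy":0,"dz":0,"ax":0,"ay":0,"az":0,"grip":-1},
    {"dx":0,"dy":0,"dz":0,"ax":0,"ay":0,"az":0,"grip":-1},
  ],
)

```text
time: 15.05
ee_pos: [0.6008, -0.1782, 0.0569]
ee_rot: [2.223, 2.218, -0.0]
force: [1.1, 0.0, -2.9]
finger_gap: 0.0529
grasp_force: 43.9
```

```bash
python3 st.py
```

```text
t 15.05 pos [ 0.6008 -0.1782  0.0569] q [-4.220e-01  4.810e-01 -9.500e-02  9.930e-01 -1.000e-03  1.151e+00] turn [ 0.0007  0.0011 -0.0023] F [ 1.13  0.02 -2.9 ] gap 0.0529 gf 43.9
```

>>> apply_moves(
  rows=[
    {"dx":0,"dy":0,"dz":0.008,"ax":0,"ay":0,"az":0,"grip":-1},
    {"dx":0,"dy":0,"dz":0.006,"ax":0,"ay":0,"az":0,"grip":-1},
    {"dx":0,"dy":0,"dz":0.002,"ax":0,"ay":0,"az":0,"grip":-1},
    {"dx":0,"dy":0,"dz":0,"ax":0,"ay":0,"az":0,"grip":-1},
    {"dx":0,"dy":0,"dz":0,"ax":0,"ay":0,"az":0,"grip":-1},
  ],
)

```text
time: 15.68
ee_pos: [0.6003, -0.178, 0.0398]
ee_rot: [-2.224, -2.219, 0.001]
force: [-0.3, 0.4, -2.9]
finger_gap: 0.053
grasp_force: 44.0
```

```bash
python3 st.py
```

```text
t 15.68 pos [ 0.6003 -0.178   0.0398] q [-4.220e-01  4.960e-01 -1.180e-01  9.570e-01 -1.000e-03  1.151e+00] turn [-0.0007  0.0005 -0.0025] F [-0.3   0.39 -2.95] gap 0.053 gf 44.0
```

>>> apply_moves(
  rows=[
    {"dx":0,"dy":0,"dz":0.001,"ax":0,"ay":0,"az":0,"grip":-1},
    {"dx":0,"dy":0,"dz":0.001,"ax":0,"ay":0,"az":0,"grip":-1},
    {"dx":0,"dy":0,"dz":0,"ax":0,"ay":0,"az":0,"grip":-1},
  ],
)

```text
time: 16.05
ee_pos: [0.6004, -0.1781, 0.0388]
ee_rot: [2.224, 2.218, -0.001]
force: [-2.3, 0.2, 6.8]
finger_gap: 0.0526
grasp_force: 44.8
```

```bash
python3 st.py
```

```text
t 16.05 pos [ 0.6004 -0.1781  0.0388] q [-4.220e-01  4.960e-01 -1.200e-01  9.530e-01 -1.000e-03  1.151e+00] turn [ 0.0002  0.0011 -0.0025] F [-2.32  0.24  6.77] gap 0.0526 gf 44.8
```

>>> apply_moves(
  rows=[
    {"dx":0,"dy":0,"dz":-0.001,"ax":0,"ay":0,"az":0,"grip":0},
    {"dx":0,"dy":0,"dz":0,"ax":0,"ay":0,"az":0,"grip":0.7},
    {"dx":0,"dy":0,"dz":0,"ax":0,"ay":0,"az":0,"grip":1},
    {"dx":0,"dy":0,"dz":-0.02,"ax":0,"ay":0,"az":0,"grip":1},
    {"dx":0,"dy":0,"dz":-0.05,"ax":0,"ay":0,"az":0,"grip":1},
    {"dx":0,"dy":0,"dz":-0.03,"ax":0,"ay":0,"az":0,"grip":1},
    {"dx":0,"dy":0,"dz":0,"ax":0,"ay":0,"az":0,"grip":1},
    {"dx":0,"dy":0,"dz":0,"ax":0,"ay":0,"az":0,"grip":1},
  ],
)

```text
time: 17.05
ee_pos: [0.6, -0.1778, 0.1379]
ee_rot: [-2.223, -2.218, 0.002]
force: [0.5, -0.3, 0.3]
finger_gap: 0.0852
grasp_force: 0.0
```

```bash
cat > wl.py <<'E'
import sys;from h import *;from rig import robot
z=float(sys.argv[1]);E=[]
for i in range(4):
    s=robot.read_state();p=robot.snapshot("wrist")
    for o in wlids(p,s,z):
        c=o[2];
        print("TCP",s["ee_pos"].round(4),"lid",c,"rel(enclosing)",(c[:2]-s["ee_pos"][:2]).round(4),"y from low edge rel",round(c[1]-c[2]+.027-s["ee_pos"][1],4),"cent rel",(o[3]-s["ee_pos"][:2]).round(4))
E
python3 st.py; python3 wl.py .0645
```

```text
t 17.05 pos [ 0.6    -0.1778  0.1379] q [-4.220e-01  4.260e-01  3.300e-02  1.179e+00 -1.000e-03  1.151e+00] turn [-0.0016  0.0001 -0.0025] F [ 0.47 -0.26  0.25] gap 0.0852 gf 0.0
TCP [ 0.6    -0.1778  0.1379] lid [ 0.6003 -0.1763  0.028 ] rel(enclosing) [0.0003 0.0015] y from low edge rel 0.0005 cent rel [0.0002 0.0025]
TCP [ 0.5997 -0.1778  0.1375] lid [ 0.6001 -0.1761  0.0279] rel(enclosing) [0.0004 0.0017] y from low edge rel 0.0008 cent rel [0.0006 0.0025]
TCP [ 0.5997 -0.1777  0.1374] lid [ 0.6004 -0.1761  0.0279] rel(enclosing) [0.0007 0.0016] y from low edge rel 0.0007 cent rel [0.0005 0.0024]
TCP [ 0.5997 -0.1778  0.1374] lid [ 0.6004 -0.1762  0.0279] rel(enclosing) [0.0007 0.0016] y from low edge rel 0.0007 cent rel [0.0005 0.0025]
```

>>> apply_moves(
  rows=[
    {"dx":0.05,"dy":0.016,"dz":0,"ax":0,"ay":0,"az":0,"grip":1},
    {"dx":0.055,"dy":0.016,"dz":0,"ax":0,"ay":0,"az":0,"grip":1},
    {"dx":0.055,"dy":0.016,"dz":0,"ax":0,"ay":0,"az":0,"grip":1},
    {"dx":0.055,"dy":0.016,"dz":0,"ax":0,"ay":0,"az":0,"grip":1},
    {"dx":0.0525,"dy":0.0164,"dz":0.003,"ax":0,"ay":0,"az":0,"grip":1},
    {"dx":0,"dy":0,"dz":0,"ax":0,"ay":0,"az":0,"grip":1},
    {"dx":0,"dy":0,"dz":0,"ax":0,"ay":0,"az":0,"grip":1},
    {"dx":0,"dy":0,"dz":0,"ax":0,"ay":0,"az":0,"grip":1},
  ],
)

```text
time: 18.25
ee_pos: [0.6811, 0.0882, 0.1354]
ee_rot: [-2.225, -2.217, 0.002]
force: [0.1, 0.3, 0.2]
finger_gap: 0.0852
grasp_force: 0.0
```

```bash
python3 st.py; python3 wl.py .0615
```

```text
t 18.25 pos [0.6811 0.0882 0.1354] q [ 7.000e-03  5.300e-01  2.030e-01  1.245e+00 -1.000e-03  1.582e+00] turn [-0.0013  0.0006 -0.0039] F [0.15 0.28 0.17] gap 0.0852 gf 0.0
TCP [0.6811 0.0882 0.1354] lid [0.6804 0.0916 0.0277] rel(enclosing) [-0.0007  0.0034] y from low edge rel 0.0027 cent rel [-0.0009  0.0042]
TCP [0.6812 0.088  0.1355] lid [0.68   0.0916 0.0278] rel(enclosing) [-0.0012  0.0036] y from low edge rel 0.0028 cent rel [-0.001   0.0044]
TCP [0.6812 0.0881 0.1357] lid [0.6801 0.0916 0.0277] rel(enclosing) [-0.0011  0.0035] y from low edge rel 0.0028 cent rel [-0.001   0.0043]
TCP [0.6813 0.0882 0.1357] lid [0.6799 0.0916 0.0278] rel(enclosing) [-0.0014  0.0034] y from low edge rel 0.0026 cent rel [-0.0011  0.0042]
```

>>> apply_moves(
  rows=[
    {"dx":0.0019,"dy":-0.0015,"dz":0.03,"ax":0,"ay":0,"az":0,"grip":1},
    {"dx":0,"dy":0,"dz":0.035,"ax":0,"ay":0,"az":0,"grip":1},
    {"dx":0,"dy":0,"dz":0.02,"ax":0,"ay":0,"az":0,"grip":1},
    {"dx":0,"dy":0,"dz":0.014,"ax":0,"ay":0,"az":0,"grip":1},
    {"dx":0,"dy":0,"dz":0,"ax":0,"ay":0,"az":0,"grip":1},
    {"dx":0,"dy":0,"dz":0,"ax":0,"ay":0,"az":0,"grip":1},
  ],
)

```text
time: 19.2
ee_pos: [0.6803, 0.0911, 0.0375]
ee_rot: [2.224, 2.218, 0.0]
force: [0.8, -0.0, -0.2]
finger_gap: 0.0852
grasp_force: 0.0
```

```bash
python3 st.py
```

```text
t 19.2 pos [0.6803 0.0911 0.0375] q [ 0.011  0.588  0.047  1.029 -0.     1.585] turn [ 0.0005  0.0004 -0.0026] F [ 0.79 -0.01 -0.21] gap 0.0852 gf 0.0
```

>>> apply_moves(
  newtons=40,
  rows=[
    {"dx":-0.0011,"dy":0,"dz":0.001,"ax":0,"ay":0,"az":0,"grip":1},
    {"dx":0,"dy":0,"dz":0,"ax":0,"ay":0,"az":0,"grip":0.2},
    {"dx":0,"dy":0,"dz":0,"ax":0,"ay":0,"az":0,"grip":-0.3},
    {"dx":0,"dy":0,"dz":0,"ax":0,"ay":0,"az":0,"grip":-1},
    {"dx":0,"dy":0,"dz":0,"ax":0,"ay":0,"az":0,"grip":-1},
    {"dx":0,"dy":0,"dz":0,"ax":0,"ay":0,"az":0,"grip":-1},
    {"dx":0,"dy":0,"dz":0,"ax":0,"ay":0,"az":0,"grip":-1},
  ],
)

```text
time: 20.08
ee_pos: [0.68, 0.0901, 0.0361]
ee_rot: [2.224, 2.219, -0.001]
force: [-0.7, -0.8, 5.7]
finger_gap: 0.0527
grasp_force: 41.7
```

```bash
python3 st.py
```

```text
t 20.07 pos [0.68   0.0901 0.0361] q [ 0.01   0.589  0.045  1.027 -0.     1.583] turn [-0.      0.0004 -0.0024] F [-0.7  -0.79  5.71] gap 0.0527 gf 41.7
```

>>> apply_moves(
  rows=[
    {"dx":0,"dy":0,"dz":-0.02,"ax":0,"ay":0,"az":0,"grip":-1},
    {"dx":0,"dy":0,"dz":-0.05,"ax":0,"ay":0,"az":0,"grip":-1},
    {"dx":0,"dy":0,"dz":-0.05,"ax":0,"ay":0,"az":0,"grip":-1},
    {"dx":0,"dy":0,"dz":-0.04,"ax":0,"ay":0,"az":0,"grip":-1},
    {"dx":-0.04,"dy":-0.012,"dz":0,"ax":0,"ay":0,"az":0,"grip":-1},
    {"dx":-0.04,"dy":-0.012,"dz":0,"ax":0,"ay":0,"az":0,"grip":-1},
    {"dx":-0.04,"dy":-0.012,"dz":0,"ax":0,"ay":0,"az":0,"grip":-1},
    {"dx":0,"dy":0,"dz":0,"ax":0,"ay":0,"az":0,"grip":-1},
  ],
)

```text
time: 21.08
ee_pos: [0.6428, -0.0323, 0.1954]
ee_rot: [-2.227, -2.214, 0.003]
force: [0.7, 0.9, -0.8]
finger_gap: 0.0531
grasp_force: 42.8
```

```bash
python3 st.py
```

```text
t 21.07 pos [ 0.6428 -0.0323  0.1954] q [-1.800e-01  4.320e-01  1.910e-01  1.331e+00 -1.000e-03  1.397e+00] turn [-0.0017  0.0007 -0.0058] F [ 0.67  0.91 -0.85] gap 0.0531 gf 42.8
```

>>> apply_moves(
  rows=[
    {"dx":-0.04,"dy":-0.012,"dz":0,"ax":0,"ay":0,"az":0,"grip":-1},
    {"dx":-0.04,"dy":-0.012,"dz":0,"ax":0,"ay":0,"az":0,"grip":-1},
    {"dx":-0.04,"dy":-0.012,"dz":0,"ax":0,"ay":0,"az":0,"grip":-1},
    {"dx":-0.028,"dy":-0.008,"dz":0,"ax":0,"ay":0,"az":0,"grip":-1},
    {"dx":0,"dy":0,"dz":0,"ax":0,"ay":0,"az":0,"grip":-1},
    {"dx":0,"dy":0,"dz":0.04,"ax":0,"ay":0,"az":0,"grip":-1},
    {"dx":0,"dy":0,"dz":0.03,"ax":0,"ay":0,"az":0,"grip":-1},
    {"dx":0,"dy":0,"dz":0,"ax":0,"ay":0,"az":0,"grip":-1},
  ],
)

```text
time: 22.08
ee_pos: [0.5983, -0.1759, 0.1235]
ee_rot: [-2.219, -2.217, 0.004]
force: [0.6, -0.2, 0.5]
finger_gap: 0.053
grasp_force: 42.8
```

>>> apply_moves(
  rows=[
    {"dx":0,"dy":0,"dz":0,"ax":0,"ay":0,"az":0,"grip":-1},
    {"dx":0,"dy":0,"dz":0,"ax":0,"ay":0,"az":0,"grip":-1},
  ],
)

```text
time: 22.32
ee_pos: [0.6, -0.1775, 0.1272]
ee_rot: [2.222, 2.218, -0.0]
force: [-0.4, 0.5, -1.5]
finger_gap: 0.0527
grasp_force: 42.8
```

```bash
python3 st.py
```

```text
t 22.32 pos [ 0.6    -0.1775  0.1272] q [-4.210e-01  4.300e-01  1.100e-02  1.150e+00 -1.000e-03  1.151e+00] turn [ 0.0013  0.0013 -0.002 ] F [-0.37  0.54 -1.51] gap 0.0527 gf 42.8
```

Nearly aligned. I'll trim by half a millimetre and come down gently.

>>> apply_moves(
  rows=[
    {"dx":-0.0005,"dy":0.0004,"dz":0.01,"ax":0,"ay":0,"az":0,"grip":-1},
    {"dx":0,"dy":0,"dz":0.01,"ax":0,"ay":0,"az":0,"grip":-1},
    {"dx":0,"dy":0,"dz":0.005,"ax":0,"ay":0,"az":0,"grip":-1},
    {"dx":0,"dy":0,"dz":0,"ax":0,"ay":0,"az":0,"grip":-1},
    {"dx":0,"dy":0,"dz":0,"ax":0,"ay":0,"az":0,"grip":-1},
    {"dx":0,"dy":0,"dz":0,"ax":0,"ay":0,"az":0,"grip":-1},
  ],
)

```text
time: 23.08
ee_pos: [0.5997, -0.1783, 0.101]
ee_rot: [2.224, 2.218, -0.001]
force: [0.4, 0.3, -1.2]
finger_gap: 0.0527
grasp_force: 42.9
```

```bash
python3 st.py
```

```text
t 23.07 pos [ 0.5997 -0.1783  0.101 ] q [-4.230e-01  4.470e-01 -3.100e-02  1.093e+00 -1.000e-03  1.151e+00] turn [-0.0004  0.0006 -0.0026] F [ 0.4   0.33 -1.16] gap 0.0527 gf 42.9
```

>>> apply_moves(
  rows=[
    {"dx":0,"dy":0,"dz":0.0015,"ax":0,"ay":0,"az":0,"grip":-1},
    {"dx":0,"dy":0,"dz":0.001,"ax":0,"ay":0,"az":0,"grip":-1},
    {"dx":0,"dy":0,"dz":0,"ax":0,"ay":0,"az":0,"grip":-1},
    {"dx":0,"dy":0,"dz":0,"ax":0,"ay":0,"az":0,"grip":-1},
  ],
)

```text
time: 23.58
ee_pos: [0.5995, -0.1781, 0.0982]
ee_rot: [-2.224, -2.218, 0.001]
force: [-0.6, 0.6, -1.1]
finger_gap: 0.0526
grasp_force: 42.9
```

```bash
python3 st.py
```

```text
t 23.57 pos [ 0.5995 -0.1781  0.0982] q [-4.230e-01  4.490e-01 -3.500e-02  1.087e+00 -1.000e-03  1.151e+00] turn [-0.0009  0.0004 -0.0025] F [-0.55  0.56 -1.06] gap 0.0526 gf 42.9
```

Already below the rim's contact height with no contact, so the foot is inside the rim.

>>> apply_moves(
  rows=[
    {"dx":0,"dy":0,"dz":0.001,"ax":0,"ay":0,"az":0,"grip":-1},
    {"dx":0,"dy":0,"dz":0.0006,"ax":0,"ay":0,"az":0,"grip":-1},
    {"dx":0,"dy":0,"dz":0,"ax":0,"ay":0,"az":0,"grip":-1},
  ],
)

```text
time: 23.95
ee_pos: [0.5996, -0.1783, 0.097]
ee_rot: [2.224, 2.218, -0.001]
force: [-1.6, -0.4, 4.0]
finger_gap: 0.0529
grasp_force: 43.3
```

```bash
python3 st.py
```

```text
t 23.95 pos [ 0.5996 -0.1783  0.097 ] q [-4.230e-01  4.500e-01 -3.700e-02  1.084e+00 -1.000e-03  1.151e+00] turn [-0.0004  0.0008 -0.0025] F [-1.6  -0.44  3.98] gap 0.0529 gf 43.3
```

>>> apply_moves(
  rows=[
    {"dx":0,"dy":0,"dz":-0.0005,"ax":0,"ay":0,"az":0,"grip":-0.2},
    {"dx":0,"dy":0,"dz":0,"ax":0,"ay":0,"az":0,"grip":0.4},
    {"dx":0,"dy":0,"dz":0,"ax":0,"ay":0,"az":0,"grip":1},
    {"dx":0,"dy":0,"dz":0,"ax":0,"ay":0,"az":0,"grip":1},
    {"dx":0,"dy":0,"dz":-0.02,"ax":0,"ay":0,"az":0,"grip":1},
    {"dx":0,"dy":0,"dz":-0.04,"ax":0,"ay":0,"az":0,"grip":1},
    {"dx":0,"dy":0,"dz":-0.06,"ax":0,"ay":0,"az":0,"grip":1},
    {"dx":0,"dy":0,"dz":0,"ax":0,"ay":0,"az":0,"grip":1},
  ],
)

```text
time: 24.95
ee_pos: [0.6013, -0.1788, 0.222]
ee_rot: [2.219, 2.214, 0.003]
force: [-0.1, -0.9, -0.6]
finger_gap: 0.0851
grasp_force: 0.0
```

>>> apply_moves(
  rows=[
    {"dx":0.05,"dy":0.01,"dz":0,"ax":0,"ay":0,"az":0,"grip":1},
    {"dx":0.05,"dy":0.01,"dz":0,"ax":0,"ay":0,"az":0,"grip":1},
    {"dx":0.05,"dy":0.01,"dz":0,"ax":0,"ay":0,"az":0,"grip":1},
    {"dx":0.05,"dy":0.01,"dz":0,"ax":0,"ay":0,"az":0,"grip":1},
    {"dx":0,"dy":0,"dz":0,"ax":0,"ay":0,"az":0,"grip":1},
    {"dx":0,"dy":0,"dz":0,"ax":0,"ay":0,"az":0,"grip":1},
  ],
)

```text
time: 25.7
ee_pos: [0.6399, 0.0218, 0.2162]
ee_rot: [-2.223, -2.219, 0.003]
force: [0.2, -0.8, -0.2]
finger_gap: 0.0854
grasp_force: 0.0
```

```bash
python3 st.py; python3 - <<'E'
from h import *;from rig import robot
im=[]
for n in("scene","top"):
    p=robot.snapshot(n)
    a=proj(p,np.array([.6,-.178,.06])).astype(int);print(n,a)
    im.append(cv2.resize(p["color"][max(a[1]-65,0):a[1]+65,max(a[0]-65,0):a[0]+65],(390,390)))
    for st,c,m in yellow(p["color"]):print(n,st,c.round(1),onz(p,*c,.12).round(4))
cv2.imwrite("pics/end.png",np.hstack(im)[:,:,::-1])
E
```

```text
t 25.7 pos [0.6399 0.0218 0.2162] q [-9.700e-02  4.210e-01  2.260e-01  1.378e+00 -1.000e-03  1.476e+00] turn [-0.002   0.0006 -0.0018] F [ 0.21 -0.78 -0.18] gap 0.0854 gf 0.0
scene [319 237]
scene [309 204  29  20 383] [323.3 212.2] [ 0.6007 -0.1782  0.12  ]
scene [307 230  26  15  83] [320.1 240. ] [ 0.5279 -0.2136  0.12  ]
top [348 210]
top [46  8 16  7 59] [55.2 11. ] [0.9803 0.4658 0.12  ]
top [337 193  34  31 738] [353.7 207.5] [ 0.5959 -0.1749  0.12  ]
top [448 249   6  23 112] [450.6 260.1] [ 0.5074 -0.3578  0.12  ]
top [490 249   7  23 113] [492.8 259.9] [ 0.5127 -0.4365  0.12  ]
```

View pics/end.png

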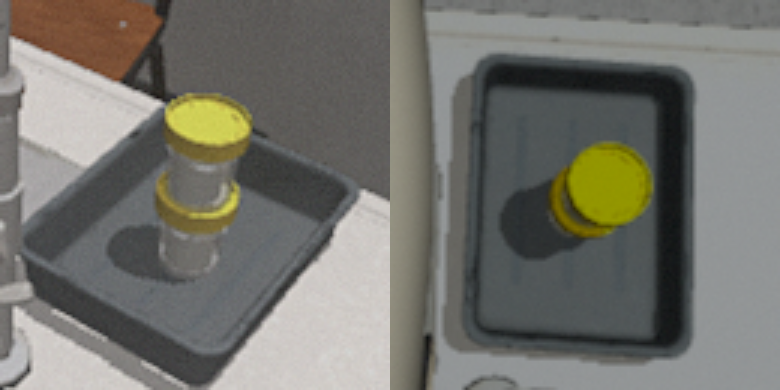

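The stack stands upright in the tray: the upper lid is at (208,125) and the lower lid at (198,205) in the left crop. The upper foot is seated and the gripper is clear, so I'm handing in.

```bash
python3 -c "
from rig import robot;print(robot.job_done())"
```

```text
the job is handed in; nothing more can be done
None
```

The jars are stacked upright in the tray with the heavier one (about 2.9 N) at the bottom and the lighter one (about 1.3 N) seated in its lid rim; the arm is clear and the job was handed in at about 26 s, but no verdict came back.

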